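Close the draught shield and tare the balance

TASK

The balance cannot settle because the top door and the right-hand side door of its glass draught shield stand open. With a fingertip hooked behind its lip, draw each door fully shut, then, with both doors shut, press the tare key (the long middle one) fully down and let it come up again. Go gently, pick nothing up, press no other key, and leave the weighing dish on its pan and the things round the balance where they are.

Things in the scene. Friction and masses are not known exactly. Their poses are not given: they have to be found in the camera images.
- balance: White laboratory balance fixed to the desk, 325 long, 200 wide, 185 mm tall. Origin on the desk under its middle; x to its rear (away from the robot, turned by up to 0.3 rad), y to its left, z up. In this frame (m): key deck x -0.185 to -0.135, top z 0.026; display slope up to z 0.050 at x -0.084; white rear column, into which the doors slide, x 0.056 to 0.140, y +-0.102, top z 0.185.
- pan (a point): Middle of the top of the round steel pan (96 mm across, 63 mm above the desk) inside the balance's glass weighing chamber. In the balance's frame the chamber spans x -0.083 to 0.058, y -0.095 to 0.090; its top, the glass of the top door, is at z 0.172. Front and left panes are fixed.
- top_door (a joint): Glass top door of the chamber, m. 0 = shut against the stop at the front; grows as the door slides to the rear of the balance (its own +x), 0.080 m at most. It stays where it is left; about 1.2 N moves it.
- top_lip (a point): Middle of the upper rear edge of the grey lip on the front edge of the top door; moves with the door. The lip is 70 mm long (along the balance's y), 18 mm deep at its foot and stands 18.5 mm above the door's glass; its front is stepped, its rear face upright, facing the balance's +x. Behind it the glass is free for at least 40 mm.
- side_door (a joint): Glass right-hand side door of the chamber (on the balance's -y side), m. 0 = shut against the stop at the front; grows as the door slides to the rear of the balance (its own +x), 0.080 m at most. It stays where it is left; about 1.2 N moves it.
- side_lip (a point): Upper outer rear corner of the grey upright lip near the front edge of the side door; moves with the door. The lip runs 70 mm downward from this point and stands out 18.5 mm from the door's glass toward the balance's -y; its front is stepped, its rear face upright, facing the balance's +x. The space behind it is free for at least 40 mm and open to the top.
- tare_key (a joint): Tare key, the long middle key: m pressed; 0 = released, 0.004 = fully down. A spring pushes it back; about 1 N starts it, 3 N holds it fully down.
- tare_key_top (a point): Middle of the top of the tare key, a grey bar 56 mm wide (along the balance's y) and 18 mm deep, 6 mm proud of the key deck when released.
- left_key (a joint): Small square key (16 x 18 mm), 72 mm to the left (+y of the balance) of the tare key: m pressed. Not to be pressed.
- right_key (a joint): Small square key (16 x 18 mm), 72 mm to the right (-y) of the tare key: m pressed. Not to be pressed.
- dish: Loose empty aluminium weighing dish, 56 mm across, 15 mm high, standing on the round pan inside the chamber; origin at the centre of its underside, z up.
- seed_jar: Glass seed jar with grey lid, 100 mm across and 102 mm tall, loose, to the left of the balance; origin under its middle.
- vial_rack: Empty wooden vial rack, 62 x 160 x 42 mm, loose, to the left of the balance; origin under its middle.
- packet: Paper seed packet, 75 x 110 x 11 mm, lying in front of the balance to the left; origin under its middle.
- marker: Marker pen, 17 x 135 x 16 mm, lying in front of the balance to the right; origin under its middle.
Things that resemble listed ones, but are neither listed nor needed, are in the scene too. What is shaped like the dish but blue or green is not meant.

How it is judged:
On the way, in this order (a step that is already met when the one before it is completed fails the run):
1. a finger at the lip of one of the doors draws that door along (past the point where it stands 35 mm open) (((value of joint top_door below 0.035 m and contact force between the fingers and top_door above 0.3 N and distance between the grasp point and top_lip below 0.09 m) or (value of joint side_door below 0.035 m and contact force between the fingers and side_door above 0.3 N and distance between the grasp point and side_lip below 0.09 m))), for 0.05 s.
2. both doors of the draught shield are fully shut, the last one with the finger still at its lip (value of joint each of top_door, side_door below 0.003 m and ((contact force between the fingers and top_door above 0.2 N and distance between the grasp point and top_lip below 0.09 m) or (contact force between the fingers and side_door above 0.2 N and distance between the grasp point and side_lip below 0.09 m))), for 0.05 s.
3. the tare key is pressed down with both doors shut (value of joint tare_key above 0.003 m and value of joint each of top_door, side_door below 0.003 m), for 0.1 s.
At the end, for the whole second after the job is handed in: Both doors are shut to within 3 mm, the tare key has been pressed at least 3 mm with them shut and is up again (within 1 mm), and the weighing dish stands upright and still on the pan, within 8 mm of where it was; the bystanders are within 15 mm of where they were (value of joint each of top_door, side_door below 0.003 m and value of joint tare_key below 0.001 m and distance of dish from where it was at the start of the episode below 0.008 m and angle between dish's own z axis and vertical below 0.1 rad and linear speed of dish below 0.02 m/s and distance of each of seed_jar, vial_rack, packet, marker from where it was at the start of the episode below 0.015 m); the robot touches nothing.
It fails at once if the tare key is pressed (2 mm) while a door is open by more than 6 mm (value of joint tare_key above 0.002 m and value of joint any of top_door, side_door above 0.006 m).
It fails at once if another key is pressed (2 mm) (value of joint any of left_key, right_key above 0.002 m).
It fails at once if the weighing dish is shifted by 8 mm, tipped or lifted (distance of dish from where it was at the start of the episode above 0.008 m or angle between dish's own z axis and vertical above 0.2 rad).
It fails at once if the jar, rack, packet or marker is moved by 15 mm or lifted (distance of any of seed_jar, vial_rack, packet, marker from where it was at the start of the episode above 0.015 m).
It fails at once if the balance is handled roughly (more than 40 N) (contact force between the arm and balance above 40 N).
It also fails if it takes over 51 s, if anything falls off the work surface, if the arm or the gripper's body presses on something with over 40 N, if the wrist force passes 120 N, or if a joint passes its speed limit or range.

ROBOT

A 6-joint arm with a two-finger parallel gripper is mounted at the origin on a cart in front of the work surface, level with it; the furniture and walls round the work are solid. World frame = base frame: x ahead of the robot, y to its left, z up, the work surface at z = 0. Lengths are in m, angles in rad, forces in N, time in s.
With the tool pointing down it reaches from about 0.225 to 0.725 m from the base axis. Payload 3.1 kg.
Tool frame: the origin (TCP) lies at the very end of the fingers, on their centre line; the grasp point (between the pads) lies 19 mm behind it; x points along the fingers, z is the direction in which the jaws open and shut, and the axes are right-handed (so a half turn about x gives the same grasp; the last joint's range is limited). The gripper opens to 85 mm and grips with 20 to 120 N. Pads are 22 mm wide; open, the fingers measure 114 mm over their backs; the gripper's body (76 mm by 85 mm) begins 54 mm behind the grasp point. The pads swing forward as they close: fully open they stand 13 mm farther back than shut.
Start: joints at [1.079, 0.048, 0.099, 1.622, 0, 1.443], TCP at [0.187, 0.491, 0.231] pointing down, gripper open.
Joint ranges: [-2.91, 2.91], [-0.99, 1.94], [-1.21, 1.42], [-2.12, 2.29], [-1.49, 1.47], [-3.14, 3.14]. Speed limits (rad/s): [2.79, 2.79, 3.14, 3.14, 3.14, 3.14].

INTERFACE

Orientations are given as a rotation vector (axis times angle).
In Python, from cell import bot gives the robot as it stands. The module is installed in compiled form; this text tells all that it offers.
- The arm moves only by the tool send_rows, never from a script. Its argument "targets" is a list of rows, each an object of numbers: "claw": the finger opening in cm, from 0 to 8.54; "dx", "dy", "dz": the shift along the tool's x, y, z in cm; "roll": the turn about the tool's x in rad. In form: [{"claw": .., "dx": .., "dy": .., "dz": .., "roll": ..}, ...]. A call has 1 to 5 rows; each row is the pose to reach, as a shift and turn from the pose commanded when the call began, along the tool's axes at that moment; what a row does not reach only later rows make up. A row lasts 1/10 s, in which the tool goes at most 50 mm and 8.59 degrees, less where a joint would pass 70% of its speed; a pose out of reach is approached as far as the arm can. A call with a gripper value outside its range is refused whole. The fingers move at their own pace and stop on an object; "newtons" is the grip in N (left out, the last holds). Time passes only in rows, so rows that repeat a pose let the fingers close. It gives the time, the measured TCP pose, the force and the opening at its end, in the units of the state.
- bot.get_obs(): the state, without advancing time (a new reading comes with each control period).
- bot.snapshot(name): name is "scene" or "side" or "wrist"; returns a dict with "color" (480x640x3 uint8, red, green, blue), "K" (3x3 intrinsics, pixels), "R" (3x3) and "t" (3): a world point X has camera coordinates R X + t; the wrist camera has in their place "mount" (4x4, takes a point from camera to tool coordinates, whose origin is the TCP and whose axes are the tool frame's). Camera axes: x right, y down, z forward; pixel columns grow to the right and rows downward; lengths in m; the calibration is good to about 2 mm. A picture is of the moment at which its call begins: read the wrist's pose just before it. There is no depth.
- bot.job_done(): hands the job in, once; it reports no verdict.
The state is a dict: "time_s": time; "q": joint angles; "qvel": joint speeds; "joint_efforts": joint torques, N m; "ee_pos": TCP position; "eef_rot": TCP orientation; "ft_force": force on the tool from outside, world axes, zero at the start; "wrist_torque": the same for the moment, N m; "width": opening from 0.0 (shut) to 1.0 (fully open).
Only numpy, scipy, OpenCV 4.12 (cv2) and the standard library are available. Lean on these libraries where they do the work, as an engineer would, in place of code of your own. Each camera call takes 0.05 s, during which the arm holds its last target. There are 200 camera calls.

## Working session

There is one attempt and no reset: what is moved stays moved. The work goes in short steps, Python scripts to look and compute and a tool call to move; the robot and the scene stay as the last step left them, time stands still between calls to the robot, and variables do not carry over. Pictures are saved under pics/ and viewed, about 8 in all and at most 12, crops included, and the job is handed in when it is done.

Besides the shell and the picture viewer there is one more tool, called after "Call:" as name(argument=value, ...), one argument or row to a line, values as JSON. send_rows: Moves the arm, as the interface text tells. Its arguments: {"type":"object","properties":{"targets":{"type":"array","items":{"type":"object","properties":{"claw":{"type":"number"},"dx":{"type":"number"},"dy":{"type":"number"},"dz":{"type":"number"},"roll":{"type":"number"}}}},"newtons":{"type":"number"}},"required":["targets"]}

```bash
mkdir -p pics; python3 - <<'E'
from cell import bot
import cv2,pickle
print(bot.get_obs())
d={}
for n in("scene","side","wrist"):
    s=bot.snapshot(n);d[n]=s
    cv2.imwrite(f"pics/{n}0.png",s["color"][:,:,::-1])
    print(n,s["K"].tolist(),[ (k,s[k].round(4).tolist()) for k in s if k in("R","t","mount")])
pickle.dump(d,open("s0.pkl","wb"))
E
```

```text
{'time_s': 0.0, 'q': array([ 1.07923033e+00,  4.87917576e-02,  9.75557938e-02,  1.62198266e+00,
       -3.65469271e-06,  1.44295799e+00]), 'qvel': array([-4.04410616e-04, -7.30449075e-04,  1.27361133e-03, -3.03914889e-04,
       -3.80100731e-05,  1.47621767e-04]), 'joint_efforts': array([-4.40049814e-05, -3.38779843e+01,  3.20016575e+01,  2.02636665e-02,
       -2.09905024e-04,  8.65705033e-06]), 'ee_pos': array([0.1865118 , 0.49009159, 0.23007475]), 'eef_rot': array([-0.93844016,  1.36180854,  0.93660237]), 'ft_force': array([ 0.59599686, -0.09108459,  0.78636907]), 'wrist_torque': array([-0.01055594,  0.04610204, -0.02921342]), 'width': 0.9983069883904119}
scene [[560.4855334785622, 0.0, 323.5962094108024], [0.0, 560.4855334785622, 241.1435216633419], [0.0, 0.0, 1.0]] [('R', [[0.9473, -0.3202, -0.0053], [-0.2631, -0.7689, -0.5828], [0.1825, 0.5535, -0.8126]]), ('t', [-0.4842, 0.417, 1.0263])]
side [[610.6979587474602, 0.0, 317.6879721391443], [0.0, 610.6979587474602, 238.98012785293838], [0.0, 0.0, 1.0]] [('R', [[-0.8531, -0.5217, 0.0017], [-0.4331, 0.7065, -0.5597], [0.2908, -0.4783, -0.8287]]), ('t', [0.631, 0.1535, 1.3135])]
wrist [[389.4102267954294, 0.0, 324.43365180260344], [0.0, 389.4102267954294, 242.78663219756527], [0.0, 0.0, 1.0]] [('mount', [[0.0003, -0.294, 0.9558, -0.1435], [0.0007, -0.9558, -0.294, 0.0752], [1.0, 0.0007, -0.0001, 0.0003], [0.0, 0.0, 0.0, 1.0]])]
```

View pics/scene0.png

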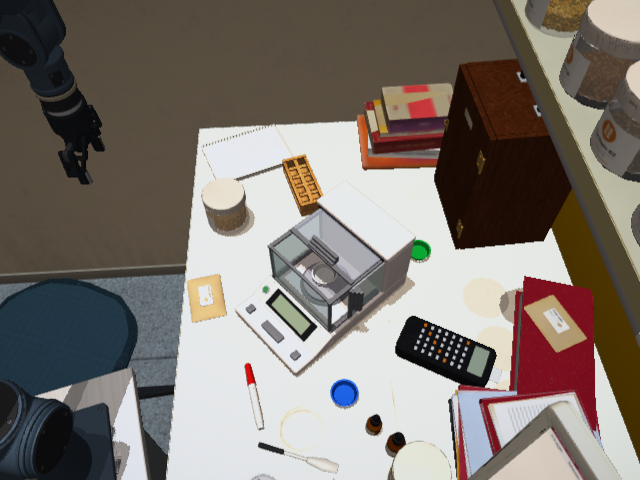

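View pics/side0.png

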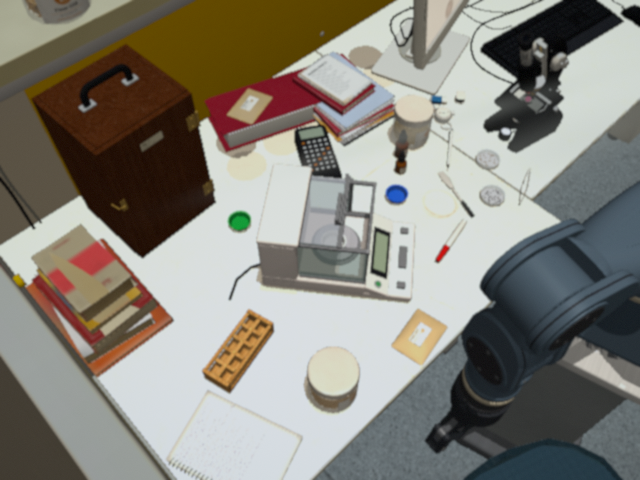

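The scene view shows the balance at about (325,280) and the side view at about (335,235). I'll enlarge both to pick out its features.

```bash
python3 - <<'E'
import cv2
a=cv2.imread("pics/scene0.png")[180:380,230:420];b=cv2.imread("pics/side0.png")[150:310,250:430]
cv2.imwrite("pics/a.png",cv2.resize(a,None,fx=3,fy=3,interpolation=cv2.INTER_CUBIC))
cv2.imwrite("pics/b.png",cv2.resize(b,None,fx=3.7,fy=3.7,interpolation=cv2.INTER_CUBIC))
E
```

```text
(no output)
```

View pics/a.png

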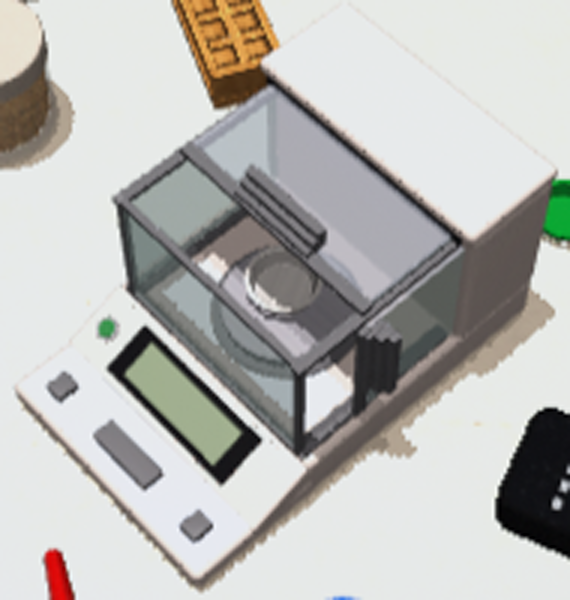

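View pics/b.png

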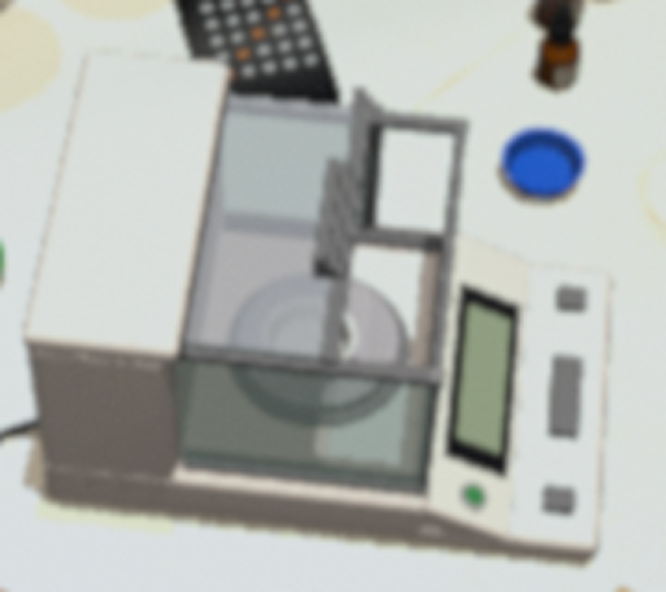

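Scene crop: the column top corners, keys, top lip at about (289,200) and side lip at about (400,342) are clear. The side crop shows the same features. I'll fit the balance pose from these and triangulate the lips.

```bash
cat > h.py <<'E'
import numpy as np,pickle
from scipy.optimize import least_squares
d=pickle.load(open("s0.pkl","rb"))
S=lambda u,v:("scene",230+u/3,180+v/3)
B=lambda u,v:("side",250+u/3.7,150+v/3.7)
def proj(n,X):
    s=d[n];c=s["K"]@(s["R"]@X+s["t"]);return c[:2]/c[2]
def w(p,b):
    c,s=np.cos(p[2]),np.sin(p[2]);return np.array([p[0]+c*b[0]-s*b[1],p[1]+s*b[0]+c*b[1],b[2]])
E
python3 - <<'E'
from h import *
f,r,h=.056,.140,.185
P=[((f,.102,h),S(265,70)),((r,.102,h),S(347,5)),((r,-.102,h),S(555,173)),((f,-.102,h),S(470,240)),
((f,.102,h),B(183,355)),((r,.102,h),B(28,343)),((r,-.102,h),B(88,55)),((f,-.102,h),B(232,68)),
((-.16,0,.032),S(128,453)),((-.16,.072,.032),S(62,385)),((-.16,-.072,.032),S(196,524)),
((-.16,0,.032),B(565,396)),((-.16,.072,.032),B(558,499)),((-.16,-.072,.032),B(571,298))]
F=lambda p:np.concatenate([proj(o[0],w(p,np.array(b)))-o[1:] for b,o in P])
q=least_squares(F,[.5,0,0.]);print(q.x.round(4));print(F(q.x).reshape(-1,2).round(1).tolist())
def tri(*obs,fix=None):
    g=lambda X:np.concatenate([proj(o[0],w(q.x,X))-o[1:] for o in obs])
    s=least_squares(g,[0,0,.15]);return s.x.round(4),g(s.x).round(1)
print("toplip",tri(S(289,200),B(325,213)))
print("sidelip",tri(S(402,342),B(358,90)))
# single-view with constraints
for o in(S(289,200),B(325,213),S(252,166),S(326,236)):
    print("top z fixed",least_squares(lambda a:proj(o[0],w(q.x,np.array([a[0],a[1],.1905])))-o[1:],[0,0]).x.round(4))
for o in(S(402,342),B(358,90)):
    print("side y fixed -.1135",least_squares(lambda a:proj(o[0],w(q.x,np.array([a[0],-.1135,a[1]])))-o[1:],[0,.15]).x.round(4))
np.save("q.npy",q.x)
E
```

```text
[0.5859 0.1931 0.4186]
[[-4.4, -3.5], [-2.3, -2.6], [0.3, -1.7], [-0.9, 0.2], [-1.4, -1.7], [-2.1, -3.1], [-0.5, -3.8], [-0.5, -3.4], [-2.0, -0.2], [-1.8, -0.2], [-1.8, 0.1], [0.3, -2.0], [0.4, -1.8], [0.3, -1.9]]
toplip (array([-0.0075, -0.0002,  0.1826]), array([-1.3,  0.8, -1.4, -0.8]))
sidelip (array([-0.0152, -0.1141,  0.1537]), array([-1.1,  0.6, -1.2, -0.7]))
top z fixed [-0.0081 -0.0048]
top z fixed [-0.0109  0.0074]
top z fixed [-0.0074  0.0315]
top z fixed [-0.0099 -0.0411]
side y fixed -.1135 [-0.0115  0.1509]
side y fixed -.1135 [-0.018   0.1524]
```

```bash
python3 - <<'E'
from h import *
f,r,h=.056,.140,.185
P=[((f,.102,h),S(265,70)),((r,.102,h),S(347,5)),((r,-.102,h),S(555,173)),((f,-.102,h),S(470,240)),
((f,.102,h),B(183,355)),((r,.102,h),B(28,343)),((r,-.102,h),B(88,55)),((f,-.102,h),B(232,68)),
((-.16,0,.032),S(128,453)),((-.16,.072,.032),S(62,385)),((-.16,-.072,.032),S(196,524)),
((-.16,0,.032),B(565,396)),((-.16,.072,.032),B(558,499)),((-.16,-.072,.032),B(571,298))]
for mode in(0,1):
    def W(p,b):
        X=w(p,np.array(b)); 
        if mode==0:X[2]+=p[3]
        return X
    F=lambda p:np.concatenate([proj(o[0],W(p,b))+(p[3:5] if o[0]=="scene" else p[5:7])*mode-o[1:] for b,o in P])
    q=least_squares(F,[.5,0,0.]+[0]*(1 if mode==0 else 4),loss="soft_l1");print(q.x.round(4));print(F(q.x).reshape(-1,2).round(1).tolist())
    def tri(*obs):
        g=lambda X:np.concatenate([proj(o[0],W(q.x,X))+(q.x[3:5] if o[0]=="scene" else q.x[5:7])*mode-o[1:] for o in obs])
        s=least_squares(g,[0,0,.15]);return s.x.round(4),g(s.x).round(1)
    print("toplip",tri(S(289,200),B(325,213)))
    print("sidelip",tri(S(402,342),B(358,90)))
# tcp in cameras
for n in("scene","side"):print(n,proj(n,np.array([.1865,.4901,.2301])))
E
```

```text
Traceback (most recent call last):
ValueError: operands could not be broadcast together with shapes (2,) (0,)
```

```bash
python3 - <<'E'
from h import *
f,r,h=.056,.140,.185
P=[((f,.102,h),S(265,70)),((r,.102,h),S(347,5)),((r,-.102,h),S(555,173)),((f,-.102,h),S(470,240)),
((f,.102,h),B(183,355)),((r,.102,h),B(28,343)),((r,-.102,h),B(88,55)),((f,-.102,h),B(232,68)),
((-.16,0,.032),S(128,453)),((-.16,.072,.032),S(62,385)),((-.16,-.072,.032),S(196,524)),
((-.16,0,.032),B(565,396)),((-.16,.072,.032),B(558,499)),((-.16,-.072,.032),B(571,298))]
for mode in(0,1):
    def W(p,b):
        X=w(p,np.array(b)); X[2]+=p[3]*(1-mode); return X
    off=lambda p,n:mode*(p[4:6] if n=="scene" else p[6:8])
    F=lambda p:np.concatenate([proj(o[0],W(p,b))+off(p,o[0])-o[1:] for b,o in P])
    q=least_squares(F,[.5,0,0.]+[0]*5,loss="soft_l1");print(q.x.round(4));print(F(q.x).reshape(-1,2).round(1).tolist())
    def tri(*obs):
        g=lambda X:np.concatenate([proj(o[0],W(q.x,X))+off(q.x,o[0])-o[1:] for o in obs])
        s=least_squares(g,[0,0,.15]);return s.x.round(4),g(s.x).round(1)
    print("toplip",tri(S(289,200),B(325,213)))
    print("sidelip",tri(S(402,342),B(358,90)))
for n in("scene","side"):print(n,proj(n,np.array([.1865,.4901,.2301])))
E
```

```text
[ 0.5872  0.1934  0.4198 -0.0083  0.      0.      0.      0.    ]
[[-3.8, -1.2], [-2.0, -0.2], [0.3, 0.4], [-0.8, 2.3], [-1.9, 0.6], [-2.3, -0.8], [-0.9, -1.3], [-1.1, -0.9], [-1.1, 1.4], [-0.8, 1.5], [-0.9, 1.5], [-0.7, -0.2], [-0.6, -0.1], [-0.7, -0.0]]
toplip (array([-0.0087,  0.    ,  0.1909]), array([-1.3,  0.8, -1.4, -0.8]))
sidelip (array([-0.0166, -0.1139,  0.162 ]), array([-1.1,  0.6, -1.2, -0.7]))
[ 0.5927  0.1999  0.4189 23.9198 -0.3941  4.4822  4.7479  1.5898]
[[-2.7, -2.2], [-0.8, -1.1], [1.7, -0.7], [0.6, 1.0], [-1.5, 0.9], [-2.2, -0.6], [-0.2, -1.4], [-0.1, -1.0], [-0.1, 0.5], [0.2, 0.7], [0.1, 0.6], [0.9, 0.4], [0.9, 0.6], [1.0, 0.5]]
toplip (array([-9.200e-03, -1.000e-04,  1.891e-01]), array([-0.3,  0.2, -0.3, -0.2]))
sidelip (array([-0.0168, -0.1138,  0.1597]), array([ 0.1, -0. ,  0.1,  0. ]))
scene [ 95.56404241 171.12294254]
side [457.99339146 426.96132877]
```

```bash
cat >> h.py <<'E'
from scipy.spatial.transform import Rotation as Ro
q=np.array([.590,.197,.419])   # balance pose estimate
def plan(bal,axis='y',o=None):
    """balance-frame TCP target -> tool shift cm, and roll so that tool <axis> lies along balance x"""
    from cell import bot
    o=o or bot.get_obs();R=Ro.from_rotvec(o["eef_rot"]).as_matrix();p=o["ee_pos"]
    t=w(q,np.array(bal));sh=R.T@(t-p)*100
    bx=R.T@np.array([np.cos(q[2]),np.sin(q[2]),0]);a=np.arctan2(bx[2],bx[1]) # angle about tool x from y
    if axis=='z':a-=np.pi/2
    a=(a+np.pi/2)%np.pi-np.pi/2
    c,s=np.cos(q[2]),np.sin(q[2]);dd=p-[q[0],q[1],0]
    print("t",round(o["time_s"],2),"tcp",p.round(4),"bal",np.round([c*dd[0]+s*dd[1],-s*dd[0]+c*dd[1],dd[2]],4),"F",o["ft_force"].round(2),"w",round(o["width"],3),"q",o["q"].round(2))
    print(" shift",sh.round(2),"roll",a.round(3)," bal-x in tool",bx.round(3))
E
python3 - <<'E'
from h import *
for ax in 'yz': plan((.02,0,.30),ax)
E
```

```text
t 0.15 tcp [0.1866 0.4902 0.2304] bal [-0.2492  0.432   0.2304] F [ 1.18  0.3  -0.04] w 0.998 q [ 1.08  0.05  0.1   1.62 -0.    1.44]
 shift [ -6.95 -49.55 -11.65] roll -0.783  bal-x in tool [-0.001 -0.709  0.705]
t 0.15 tcp [0.1866 0.4902 0.2304] bal [-0.2492  0.432   0.2304] F [ 1.18  0.3  -0.04] w 0.998 q [ 1.08  0.05  0.1   1.62 -0.    1.44]
 shift [ -6.95 -49.55 -11.65] roll 0.788  bal-x in tool [-0.001 -0.709  0.705]
```

Call:
send_rows(
  targets=[
    {"claw":0,"dx":-3.5,"dy":-2,"dz":-0.5,"roll":-0.12},
    {"claw":0,"dx":-7,"dy":-6,"dz":-1.5,"roll":-0.25},
    {"claw":0,"dx":-7,"dy":-10.5,"dz":-2.5,"roll":-0.38},
    {"claw":0,"dx":-7,"dy":-15,"dz":-3.5,"roll":-0.5},
    {"claw":0,"dx":-7,"dy":-19.5,"dz":-4.5,"roll":-0.63},
  ],
  newtons=30,
)

```text
time_s: 0.65
ee_pos: [0.3544, 0.3782, 0.3016]
eef_rot: [-1.407, 1.067, 1.406]
ft_force: [0.6, 1.4, 0.1]
width: 0.145
```

```bash
python3 - <<'E'
from h import *
plan((-.06,-.03,.32),'y')
E
```

```text
t 0.65 tcp [0.3544 0.3782 0.3016] bal [-0.1415  0.2614  0.3016] F [0.58 1.44 0.1 ] w 0.145 q [0.69 0.06 0.25 1.76 0.   0.42]
 shift [ -1.84 -12.33 -27.63] roll -0.147  bal-x in tool [ 0.001 -0.989  0.147]
```

Call:
send_rows(
  targets=[
    {"claw":0,"dx":-1,"dy":-2,"dz":-4.5,"roll":-0.14},
    {"claw":0,"dx":-1.8,"dy":-4,"dz":-9,"roll":-0.147},
    {"claw":0,"dx":-1.8,"dy":-6,"dz":-13.5,"roll":-0.147},
    {"claw":0,"dx":-1.8,"dy":-8,"dz":-18,"roll":-0.147},
    {"claw":0,"dx":-1.8,"dy":-10,"dz":-22.5,"roll":-0.147},
  ],
)

```text
time_s: 1.15
ee_pos: [0.5089, 0.1876, 0.3191]
eef_rot: [-1.506, 0.984, 1.507]
ft_force: [1.1, 1.9, 0.3]
width: -0.002
```

Call:
send_rows(
  targets=[
    {"dx":0,"dy":-2,"dz":-4},
    {"dx":0,"dy":-2.3,"dz":-5},
    {"dx":0,"dy":-2.3,"dz":-5},
    {"dx":0,"dy":-2.3,"dz":-5},
  ],
)

```text
invalid input at $.targets[0]: expected keys claw, dx, dy, dz, roll
```

```bash
python3 - <<'E'
from h import *
from cell import bot
import cv2
o=bot.get_obs();plan((-.06,-.03,.32),'y',o)
s=bot.snapshot("wrist");s["o"]=o;pickle.dump(s,open("w1.pkl","wb"))
im=s["color"][:,:,::-1].copy()
T=np.eye(4);T[:3,:3]=Ro.from_rotvec(o["eef_rot"]).as_matrix();T[:3,3]=o["ee_pos"]
M=np.linalg.inv(T@s["mount"])
for b in[(.056,.102,.185),(.056,-.102,.185),(-.16,0,.032),(-.16,.072,.032),(-.16,-.072,.032),(-.009,0,.1905),(-.017,-.114,.16)]:
    c=s["K"]@(M@np.r_[w(q,np.array(b)),1])[:3];uv=(c[:2]/c[2]);print(b,uv.round(1))
    cv2.drawMarker(im,tuple(int(x) for x in uv.round()),(0,0,255),cv2.MARKER_CROSS,9,1)
cv2.imwrite("pics/w1.png",cv2.resize(im,(800,600),interpolation=cv2.INTER_CUBIC))
E
```

```text
t 1.15 tcp [0.5089 0.1876 0.3191] bal [-0.0779  0.0244  0.3191] F [1.15 1.87 0.27] w -0.002 q [ 0.23  0.14  0.37  1.81  0.   -0.18]
 shift [-0.09 -1.82 -5.43] roll -0.006  bal-x in tool [ 0.    -1.     0.006]
(0.056, 0.102, 0.185) [417.3 383.2]
(0.056, -0.102, 0.185) [174.2 384.1]
(-0.16, 0, 0.032) [300.5 116.1]
(-0.16, 0.072, 0.032) [369.  115.7]
(-0.16, -0.072, 0.032) [232.1 116.5]
(-0.009, 0, 0.1905) [293. 317.]
(-0.017, -0.114, 0.16) [160.8 292. ]
```

View pics/w1.png

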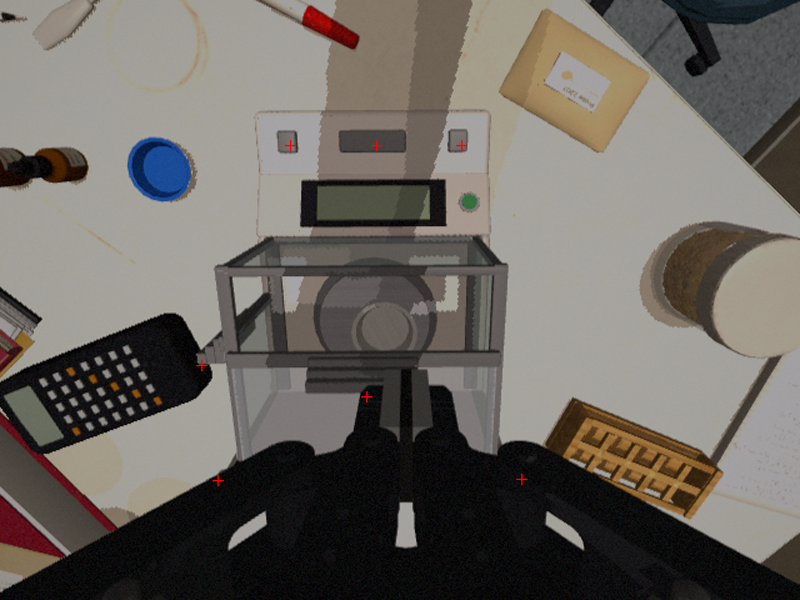

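Wrist view: the keys sit at (287/372/458, 141) against predictions about 4 px to the right and low. So the balance is about 4 mm nearer the front and the right. The top lip's rear edge is at row ~391 and the side lip's corner at about (200,362). I'll correct the pose and go behind the top lip.

```bash
sed -i 's/q=np.array(\[.590,.197,.419\])/q=np.array([.5884,.1919,.419])/' h.py; python3 - <<'E'
from h import *
plan((.013,0,.22),'y')
E
```

```text
t 1.2 tcp [0.5138 0.1809 0.3176] bal [-0.0727  0.0203  0.3176] F [ 4.7  -2.1  -0.84] w -0.0 q [ 0.22  0.14  0.38  1.8  -0.01 -0.19]
 shift [ 9.77 -8.6  -1.84] roll -0.013  bal-x in tool [-0.    -1.     0.013]
```

Call:
send_rows(
  targets=[
    {"claw":0,"dx":0,"dy":0,"dz":0,"roll":0},
    {"claw":0,"dx":0,"dy":-4,"dz":-0.5,"roll":0},
    {"claw":0,"dx":0,"dy":-8,"dz":-1.2,"roll":0},
    {"claw":0,"dx":4,"dy":-8,"dz":-1.2,"roll":0},
    {"claw":0,"dx":8,"dy":-8,"dz":-1.2,"roll":0},
  ],
)

```text
time_s: 1.7
ee_pos: [0.5891, 0.2127, 0.2386]
eef_rot: [-1.509, 0.981, 1.505]
ft_force: [-0.4, -0.1, -0.3]
width: 0.003
```

Call:
send_rows(
  targets=[
    {"claw":0,"dx":0,"dy":0,"dz":0,"roll":0},
    {"claw":0,"dx":0,"dy":0,"dz":0,"roll":0},
    {"claw":0,"dx":0,"dy":0,"dz":0,"roll":0},
  ],
)

```text
time_s: 2.0
ee_pos: [0.5871, 0.2115, 0.244]
eef_rot: [-1.51, 0.978, 1.502]
ft_force: [0.3, -0.5, -0.1]
width: -0.0
```

```bash
python3 - <<'E'
from h import *
plan((.013,0,.179),'y')
E
```

```text
t 2.0 tcp [0.5871 0.2115 0.244 ] bal [0.0068 0.0184 0.244 ] F [ 0.33 -0.46 -0.15] w -0.0 q [ 0.24  0.31  0.43  1.68  0.   -0.18]
 shift [ 6.5  -0.58 -1.83] roll -0.005  bal-x in tool [ 0.007 -1.     0.005]
```

Call:
send_rows(
  targets=[
    {"claw":0,"dx":0,"dy":-0.8,"dz":-1,"roll":0},
    {"claw":0,"dx":1,"dy":-0.8,"dz":-1.8,"roll":0},
    {"claw":0,"dx":3,"dy":-0.8,"dz":-1.8,"roll":0},
    {"claw":0,"dx":3,"dy":-0.8,"dz":-1.8,"roll":0},
    {"claw":0,"dx":3,"dy":-0.8,"dz":-1.8,"roll":0},
  ],
)

```text
time_s: 2.5
ee_pos: [0.6008, 0.1971, 0.2108]
eef_rot: [-1.507, 0.983, 1.505]
ft_force: [-0.3, -0.5, -0.2]
width: 0.003
```

```bash
python3 - <<'E'
from h import *
from cell import bot
import cv2
plan((.013,0,.179),'y')
for n in("wrist","side"):
    im=bot.snapshot(n)["color"][:,:,::-1]
    a=im[200:440,160:480] if n=="wrist" else im[150:270,270:430]
    a=cv2.resize(a,(560,420) if n=="wrist" else (560,420),interpolation=cv2.INTER_CUBIC)[:300 if n=="wrist" else 420]
    cv2.imwrite(f"pics/{n}2.png",a)
E
python3 -c "
import cv2;a=cv2.imread('pics/wrist2.png');b=cv2.imread('pics/side2.png');cv2.imwrite('pics/c2.png',cv2.resize(cv2.vconcat([a,b[:300]]),(560,600)))"
```

```text
t 2.5 tcp [0.6008 0.1971 0.2108] bal [ 0.0135 -0.0003  0.2108] F [-0.35 -0.52 -0.18] w 0.003 q [ 0.21  0.33  0.38  1.62  0.   -0.2 ]
 shift [3.18 0.05 0.03] roll -0.006  bal-x in tool [ 0.002 -1.     0.006]
```

View pics/c2.png

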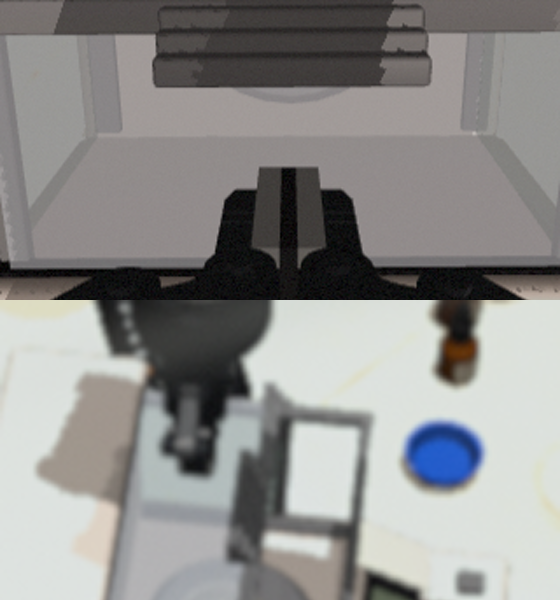

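The finger is centred behind the top lip with a clear gap of about 15 mm. I'll descend and draw.

Call:
send_rows(
  targets=[
    {"claw":0,"dx":1.2,"dy":0,"dz":0,"roll":0},
    {"claw":0,"dx":2.4,"dy":0,"dz":0,"roll":0},
    {"claw":0,"dx":3.1,"dy":0,"dz":0,"roll":0},
    {"claw":0,"dx":3.1,"dy":0,"dz":0,"roll":0},
    {"claw":0,"dx":3.1,"dy":0,"dz":0,"roll":0},
  ],
)

```text
time_s: 3.1
ee_pos: [0.6001, 0.1971, 0.1775]
eef_rot: [-1.506, 0.986, 1.508]
ft_force: [-0.5, -0.2, 0.9]
width: 0.002
```

Call:
send_rows(
  targets=[
    {"claw":0,"dx":0,"dy":0.4,"dz":0,"roll":0},
    {"claw":0,"dx":0,"dy":0.8,"dz":0,"roll":0},
    {"claw":0,"dx":0,"dy":1.2,"dz":0,"roll":0},
    {"claw":0,"dx":0,"dy":1.6,"dz":0,"roll":0},
    {"claw":0,"dx":0,"dy":2.0,"dz":0,"roll":0},
  ],
)

```text
time_s: 3.6
ee_pos: [0.5825, 0.1891, 0.1789]
eef_rot: [-1.507, 0.983, 1.505]
ft_force: [1.1, 0.5, -0.0]
width: -0.0
```

```bash
python3 - <<'E'
from h import *
plan((-.05,0,.179),'y')
E
```

```text
t 3.6 tcp [0.5825 0.1891 0.1789] bal [-6.500e-03 -1.000e-04  1.789e-01] F [ 1.14  0.53 -0.03] w -0.0 q [ 0.2   0.27  0.24  1.54  0.   -0.21]
 shift [-0.02  4.35 -0.01] roll -0.006  bal-x in tool [ 0.002 -1.     0.006]
```

Contact is at 1.2 N, so the door is moving. I'll keep drawing.

Call:
send_rows(
  targets=[
    {"claw":0,"dx":0,"dy":0.4,"dz":0,"roll":0},
    {"claw":0,"dx":0,"dy":0.8,"dz":0,"roll":0},
    {"claw":0,"dx":0,"dy":1.2,"dz":0,"roll":0},
    {"claw":0,"dx":0,"dy":1.6,"dz":0,"roll":0},
    {"claw":0,"dx":0,"dy":2.0,"dz":0,"roll":0},
  ],
)

```text
time_s: 4.1
ee_pos: [0.5637, 0.1809, 0.1783]
eef_rot: [-1.507, 0.985, 1.507]
ft_force: [1.0, -0.1, 0.6]
width: 0.002
```

Call:
send_rows(
  targets=[
    {"claw":0,"dx":0,"dy":0.4,"dz":0,"roll":0},
    {"claw":0,"dx":0,"dy":0.8,"dz":0,"roll":0},
    {"claw":0,"dx":0,"dy":1.2,"dz":0,"roll":0},
    {"claw":0,"dx":0,"dy":1.5,"dz":0,"roll":0},
  ],
)

```text
time_s: 4.5
ee_pos: [0.5499, 0.1749, 0.1783]
eef_rot: [-1.507, 0.985, 1.507]
ft_force: [2.2, 0.3, -0.2]
width: 0.002
```

```bash
python3 - <<'E'
from h import *
plan((-.065,0,.179),'y')
E
```

```text
t 4.5 tcp [0.5499 0.1749 0.1783] bal [-4.210e-02  1.000e-04  1.783e-01] F [ 2.19  0.35 -0.15] w 0.002 q [ 0.19  0.18  0.14  1.53 -0.   -0.22]
 shift [-0.07  2.29 -0.02] roll -0.006  bal-x in tool [-0.    -1.     0.006]
```

Call:
send_rows(
  targets=[
    {"claw":0,"dx":0,"dy":0.3,"dz":0,"roll":0},
    {"claw":0,"dx":0,"dy":0.6,"dz":0,"roll":0},
    {"claw":0,"dx":0,"dy":0.9,"dz":0,"roll":0},
  ],
)

```text
time_s: 4.8
ee_pos: [0.5418, 0.1713, 0.1782]
eef_rot: [-1.507, 0.985, 1.507]
ft_force: [1.1, -0.3, 0.7]
width: 0.002
```

Call:
send_rows(
  targets=[
    {"claw":0,"dx":0,"dy":0.2,"dz":0,"roll":0},
    {"claw":0,"dx":0,"dy":0.4,"dz":0,"roll":0},
    {"claw":0,"dx":0,"dy":0.6,"dz":0,"roll":0},
  ],
)

```text
time_s: 5.1
ee_pos: [0.5396, 0.1704, 0.1784]
eef_rot: [-1.509, 0.977, 1.502]
ft_force: [12.1, 5.1, -5.8]
width: 0.0
```

The force jumped to 13 N at balance x ≈ -0.053, which is the stop. I'll back off, lift and go to the side lip.

Call:
send_rows(
  targets=[
    {"claw":0,"dx":0,"dy":-0.5,"dz":0,"roll":0},
    {"claw":0,"dx":0,"dy":-1.0,"dz":0,"roll":0},
    {"claw":0,"dx":-2,"dy":-1.0,"dz":0,"roll":0},
    {"claw":0,"dx":-4.5,"dy":-1.0,"dz":0,"roll":0},
    {"claw":0,"dx":-4.5,"dy":-1.0,"dz":0,"roll":0},
  ],
)

```text
time_s: 5.6
ee_pos: [0.5469, 0.1735, 0.227]
eef_rot: [-1.509, 0.981, 1.503]
ft_force: [0.7, 0.5, 1.0]
width: -0.001
```

```bash
python3 - <<'E'
from h import *
plan((.012,-.116,.225),'y')
E
```

```text
t 5.6 tcp [0.5469 0.1735 0.227 ] bal [-4.54e-02  1.00e-04  2.27e-01] F [0.71 0.5  1.03] w -0.001 q [ 0.19  0.17  0.22  1.62  0.   -0.22]
 shift [  0.24  -5.81 -11.57] roll -0.006  bal-x in tool [ 0.005 -1.     0.006]
```

Call:
send_rows(
  targets=[
    {"claw":0,"dx":0,"dy":-1.5,"dz":-3,"roll":0},
    {"claw":0,"dx":0,"dy":-3,"dz":-6,"roll":0},
    {"claw":0,"dx":0,"dy":-4.5,"dz":-9,"roll":0},
    {"claw":0,"dx":0,"dy":-5.8,"dz":-11.6,"roll":0},
    {"claw":0,"dx":0,"dy":-5.8,"dz":-11.6,"roll":0},
  ],
)

```text
time_s: 6.1
ee_pos: [0.6468, 0.0872, 0.2203]
eef_rot: [-1.503, 0.99, 1.507]
ft_force: [0.2, 0.7, -0.7]
width: 0.002
```

Call:
send_rows(
  targets=[
    {"claw":0,"dx":1,"dy":0,"dz":0,"roll":0},
    {"claw":0,"dx":2,"dy":0,"dz":0,"roll":0},
    {"claw":0,"dx":2,"dy":0,"dz":0,"roll":0},
  ],
)

```text
time_s: 6.4
ee_pos: [0.6432, 0.0911, 0.2005]
eef_rot: [-1.504, 0.987, 1.512]
ft_force: [-0.5, 0.4, -0.9]
width: -0.002
```

```bash
python3 - <<'E'
from h import *
from cell import bot
import cv2
plan((.012,-.115,.125),'y')
im=bot.snapshot("wrist")["color"][:,:,::-1]
cv2.imwrite("pics/w3.png",cv2.resize(im,(800,600),interpolation=cv2.INTER_CUBIC))
E
```

```text
t 6.4 tcp [0.6432 0.0911 0.2005] bal [ 0.0091 -0.1144  0.2005] F [-0.54  0.44 -0.89] w -0.002 q [ 0.04  0.39  0.43  1.62  0.   -0.38]
 shift [ 7.55 -0.33 -0.08] roll -0.004  bal-x in tool [-0.005 -1.     0.004]
```

View pics/w3.png

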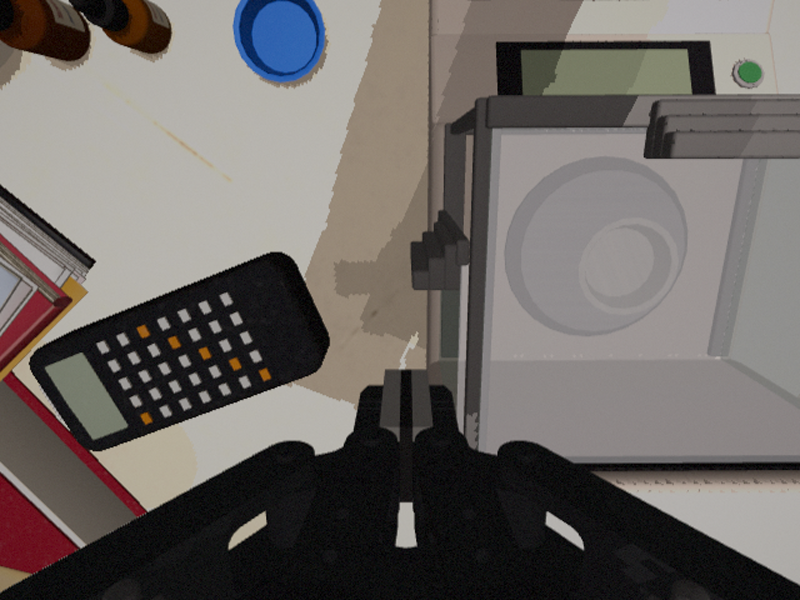

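The top door is shut, with its lip up at the front frame. The side lip spans about cols 412–462 with its rear edge at row 290. The finger axis at col 405 is about 3 mm outside the lip's outer edge. I'll move 3 mm inward and lower only to z≈0.147, so the knuckles stay above the frame.

Call:
send_rows(
  targets=[
    {"claw":0,"dx":1,"dy":0,"dz":0.3,"roll":0},
    {"claw":0,"dx":2.5,"dy":0,"dz":0.3,"roll":0},
    {"claw":0,"dx":4,"dy":0,"dz":0.3,"roll":0},
    {"claw":0,"dx":5.3,"dy":0,"dz":0.3,"roll":0},
    {"claw":0,"dx":5.3,"dy":0,"dz":0.3,"roll":0},
  ],
)

```text
time_s: 6.95
ee_pos: [0.6423, 0.0933, 0.1474]
eef_rot: [-1.504, 0.987, 1.511]
ft_force: [-0.7, 0.3, -0.6]
width: 0.002
```

Call:
send_rows(
  targets=[
    {"claw":0,"dx":0,"dy":0.4,"dz":0,"roll":0},
    {"claw":0,"dx":0,"dy":0.8,"dz":0,"roll":0},
    {"claw":0,"dx":0,"dy":1.2,"dz":0,"roll":0},
    {"claw":0,"dx":0,"dy":1.6,"dz":0,"roll":0},
    {"claw":0,"dx":0,"dy":2.0,"dz":0,"roll":0},
  ],
)

```text
time_s: 7.45
ee_pos: [0.6264, 0.0848, 0.1514]
eef_rot: [-1.508, 0.983, 1.504]
ft_force: [1.7, -0.1, 1.1]
width: 0.0
```

```bash
python3 - <<'E'
from h import *
from cell import bot
import cv2
plan((-.055,-.111,.147),'y')
im=bot.snapshot("wrist")["color"][:,:,::-1]
cv2.imwrite("pics/w4.png",cv2.resize(im,(800,600),interpolation=cv2.INTER_CUBIC))
E
```

```text
t 7.45 tcp [0.6264 0.0848 0.1514] bal [-0.0088 -0.1133  0.1514] F [ 1.66 -0.12  1.05] w 0.0 q [ 0.03  0.32  0.25  1.5   0.   -0.38]
 shift [0.42 4.62 0.2 ] roll -0.006  bal-x in tool [ 0.003 -1.     0.006]
```

View pics/w4.png

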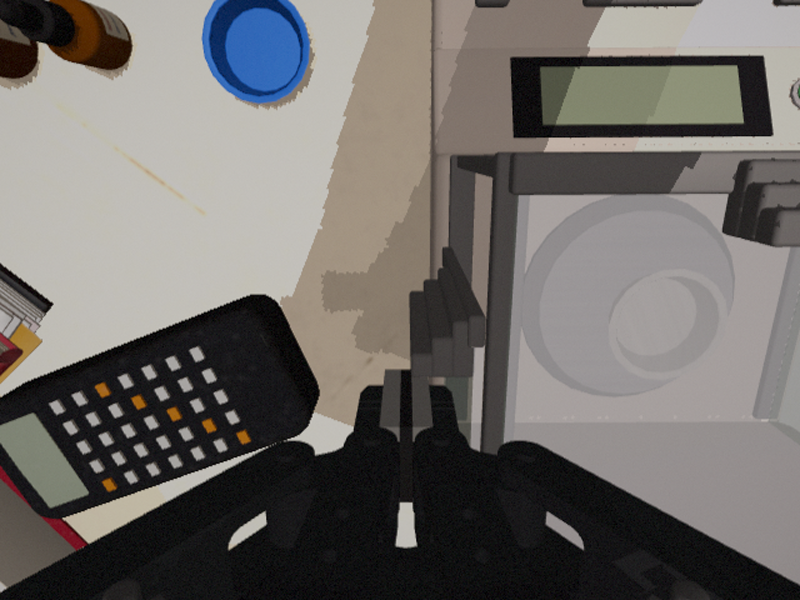

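The fingertip (370 row, cols 380–432) overlaps the lip (cols 412–470) and is just touching it. I'll keep drawing, slightly lower and further in.

Call:
send_rows(
  targets=[
    {"claw":0,"dx":0.2,"dy":0.3,"dz":0.1,"roll":0},
    {"claw":0,"dx":0.3,"dy":0.7,"dz":0.2,"roll":0},
    {"claw":0,"dx":0.3,"dy":1.1,"dz":0.2,"roll":0},
    {"claw":0,"dx":0.3,"dy":1.5,"dz":0.2,"roll":0},
    {"claw":0,"dx":0.3,"dy":1.9,"dz":0.2,"roll":0},
  ],
)

```text
time_s: 8.0
ee_pos: [0.6072, 0.079, 0.1471]
eef_rot: [-1.507, 0.985, 1.507]
ft_force: [1.2, 0.4, -0.1]
width: -0.001
```

Call:
send_rows(
  targets=[
    {"claw":0,"dx":0,"dy":0.4,"dz":0,"roll":0},
    {"claw":0,"dx":0,"dy":0.8,"dz":0,"roll":0},
    {"claw":0,"dx":0,"dy":1.1,"dz":0,"roll":0},
    {"claw":0,"dx":0,"dy":1.4,"dz":0,"roll":0},
  ],
)

```text
time_s: 8.4
ee_pos: [0.5945, 0.0733, 0.1471]
eef_rot: [-1.507, 0.985, 1.507]
ft_force: [1.8, -0.3, -1.0]
width: 0.001
```

```bash
python3 - <<'E'
from h import *
plan((-.055,-.111,.147),'y')
E
```

```text
t 8.4 tcp [0.5945 0.0733 0.1471] bal [-0.0427 -0.1108  0.1471] F [ 1.82 -0.27 -0.98] w 0.001 q [ 0.01  0.24  0.14  1.48 -0.   -0.4 ]
 shift [ 0.01  1.23 -0.02] roll -0.006  bal-x in tool [-0.    -1.     0.006]
```

Call:
send_rows(
  targets=[
    {"claw":0,"dx":0,"dy":0.3,"dz":0,"roll":0},
    {"claw":0,"dx":0,"dy":0.6,"dz":0,"roll":0},
    {"claw":0,"dx":0,"dy":0.8,"dz":0,"roll":0},
  ],
)

```text
time_s: 8.7
ee_pos: [0.5872, 0.0701, 0.1473]
eef_rot: [-1.507, 0.985, 1.507]
ft_force: [1.5, -0.4, -0.7]
width: -0.0
```

Call:
send_rows(
  targets=[
    {"claw":0,"dx":0,"dy":0.2,"dz":0,"roll":0},
    {"claw":0,"dx":0,"dy":0.4,"dz":0,"roll":0},
    {"claw":0,"dx":0,"dy":0.6,"dz":0,"roll":0},
  ],
)

```text
time_s: 9.0
ee_pos: [0.5847, 0.0691, 0.1474]
eef_rot: [-1.509, 0.978, 1.502]
ft_force: [9.8, 4.5, -6.3]
width: 0.0
```

It's at the stop, 11 N at the same x as the top door. I'll hold briefly and look before leaving.

Call:
send_rows(
  targets=[
    {"claw":0,"dx":0,"dy":0,"dz":0,"roll":0},
    {"claw":0,"dx":0,"dy":0,"dz":0,"roll":0},
  ],
)

```text
time_s: 9.2
ee_pos: [0.5848, 0.0691, 0.1475]
eef_rot: [-1.509, 0.978, 1.502]
ft_force: [8.0, 2.6, -5.6]
width: -0.003
```

```bash
python3 - <<'E'
from h import *
from cell import bot
import cv2
plan((-.04,-.111,.147),'y')
im=bot.snapshot("wrist")["color"][:,:,::-1]
cv2.imwrite("pics/w5.png",cv2.resize(im,(800,600),interpolation=cv2.INTER_CUBIC))
E
```

```text
t 9.2 tcp [0.5848 0.0691 0.1475] bal [-0.0532 -0.1107  0.1475] F [ 8.04  2.6  -5.62] w -0.003 q [ 0.    0.2   0.1   1.46  0.   -0.41]
 shift [ 0.06 -1.32 -0.02] roll -0.005  bal-x in tool [ 0.007 -1.     0.005]
```

View pics/w5.png

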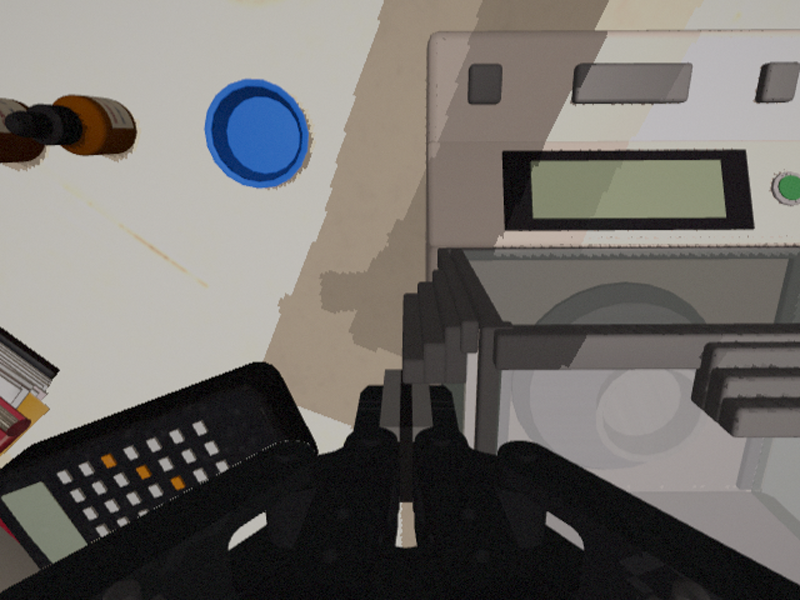

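Both lips are at the front with no gap visible. I'll ease off, lift and go over the tare key.

Call:
send_rows(
  targets=[
    {"claw":0,"dx":0,"dy":-0.6,"dz":0,"roll":0},
    {"claw":0,"dx":0,"dy":-1.2,"dz":0,"roll":0},
    {"claw":0,"dx":-3,"dy":-1.2,"dz":0,"roll":0},
    {"claw":0,"dx":-6,"dy":-1.2,"dz":0,"roll":0},
    {"claw":0,"dx":-9,"dy":-1.2,"dz":0,"roll":0},
  ],
)

```text
time_s: 9.75
ee_pos: [0.5923, 0.0726, 0.2379]
eef_rot: [-1.506, 0.986, 1.509]
ft_force: [0.5, 0.2, 0.3]
width: -0.004
```

Call:
send_rows(
  targets=[
    {"claw":0,"dx":0,"dy":0,"dz":2,"roll":0},
    {"claw":0,"dx":0,"dy":3,"dz":5,"roll":0},
    {"claw":0,"dx":0,"dy":6,"dz":8,"roll":0},
    {"claw":0,"dx":0,"dy":9,"dz":11,"roll":0},
    {"claw":0,"dx":0,"dy":11.5,"dz":11,"roll":0},
  ],
)

```text
time_s: 10.25
ee_pos: [0.4405, 0.129, 0.2376]
eef_rot: [-1.508, 0.983, 1.511]
ft_force: [0.8, -0.7, -0.4]
width: -0.002
```

Call:
send_rows(
  targets=[
    {"claw":0,"dx":0,"dy":0,"dz":0,"roll":0},
    {"claw":0,"dx":0,"dy":0,"dz":0,"roll":0},
    {"claw":0,"dx":0,"dy":0,"dz":0,"roll":0},
  ],
)

```text
time_s: 10.55
ee_pos: [0.4442, 0.1271, 0.2374]
eef_rot: [-1.507, 0.985, 1.506]
ft_force: [0.4, 0.2, -0.9]
width: -0.004
```

```bash
python3 - <<'E'
from h import *
plan((-.16,0,.06),'y')
E
```

```text
t 10.55 tcp [0.4442 0.1271 0.2374] bal [-0.1581 -0.0005  0.2374] F [ 0.37  0.23 -0.87] w -0.004 q [ 0.13 -0.11 -0.05  1.64 -0.   -0.28]
 shift [17.74  0.2   0.05] roll -0.006  bal-x in tool [ 0.    -1.     0.006]
```

Call:
send_rows(
  targets=[
    {"claw":0,"dx":4,"dy":0.2,"dz":0,"roll":0},
    {"claw":0,"dx":8,"dy":0.2,"dz":0,"roll":0},
    {"claw":0,"dx":12,"dy":0.2,"dz":0,"roll":0},
    {"claw":0,"dx":15,"dy":0.2,"dz":0,"roll":0},
    {"claw":0,"dx":17,"dy":0.2,"dz":0,"roll":0},
  ],
)

```text
time_s: 11.05
ee_pos: [0.4405, 0.126, 0.0639]
eef_rot: [-1.504, 0.988, 1.51]
ft_force: [0.8, 0.1, -0.1]
width: 0.001
```

Call:
send_rows(
  targets=[
    {"claw":0,"dx":0,"dy":0,"dz":0,"roll":0},
    {"claw":0,"dx":0,"dy":0,"dz":0,"roll":0},
  ],
)

```text
time_s: 11.25
ee_pos: [0.442, 0.1262, 0.0673]
eef_rot: [-1.506, 0.986, 1.507]
ft_force: [0.7, -0.2, 0.4]
width: 0.001
```

```bash
python3 - <<'E'
from h import *
from cell import bot
import cv2
plan((-.16,0,.032),'y')
im=bot.snapshot("wrist")["color"][:,:,::-1]
cv2.imwrite("pics/w6.png",cv2.resize(im,(800,600),interpolation=cv2.INTER_CUBIC))
E
```

```text
t 11.25 tcp [0.442  0.1262 0.0673] bal [-0.1604 -0.0004  0.0673] F [ 0.66 -0.18  0.36] w 0.001 q [ 0.13 -0.09 -0.37  1.3  -0.   -0.28]
 shift [ 3.53 -0.05  0.04] roll -0.006  bal-x in tool [-0.001 -1.     0.006]
```

View pics/w6.png

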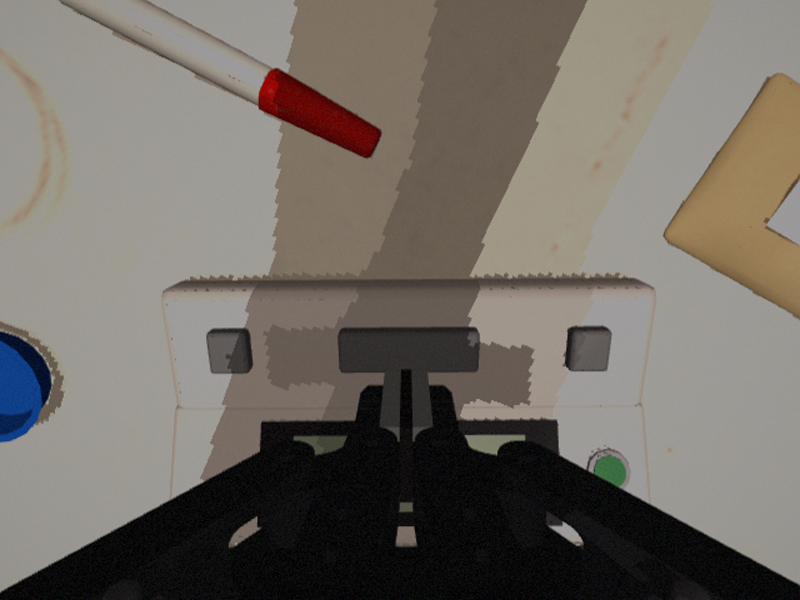

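The finger axis projects to row 352 at key height, and the key centre is at (409,350), so it's aligned. Pressing gently.

Call:
send_rows(
  targets=[
    {"claw":0,"dx":1.5,"dy":0,"dz":0,"roll":0},
    {"claw":0,"dx":3,"dy":0,"dz":0,"roll":0},
    {"claw":0,"dx":3.4,"dy":0,"dz":0,"roll":0},
    {"claw":0,"dx":3.7,"dy":0,"dz":0,"roll":0},
    {"claw":0,"dx":3.9,"dy":0,"dz":0,"roll":0},
  ],
)

```text
time_s: 11.8
ee_pos: [0.4427, 0.1265, 0.0297]
eef_rot: [-1.508, 0.983, 1.505]
ft_force: [-1.1, -0.2, 2.1]
width: -0.001
```

Call:
send_rows(
  targets=[
    {"claw":0,"dx":0.1,"dy":0,"dz":0,"roll":0},
    {"claw":0,"dx":0.1,"dy":0,"dz":0,"roll":0},
  ],
)

```text
time_s: 12.0
ee_pos: [0.4427, 0.1265, 0.0284]
eef_rot: [-1.508, 0.983, 1.505]
ft_force: [-0.3, -0.0, 2.0]
width: 0.001
```

Call:
send_rows(
  targets=[
    {"claw":0,"dx":0.15,"dy":0,"dz":0,"roll":0},
    {"claw":0,"dx":0.3,"dy":0,"dz":0,"roll":0},
    {"claw":0,"dx":0.3,"dy":0,"dz":0,"roll":0},
  ],
)

```text
time_s: 12.3
ee_pos: [0.4428, 0.1265, 0.0277]
eef_rot: [-1.508, 0.983, 1.504]
ft_force: [-5.1, -1.1, 16.0]
width: -0.0
```

16 N, so the key is bottomed. I'll hold 0.2 s, then lift away.

Call:
send_rows(
  targets=[
    {"claw":0,"dx":0,"dy":0,"dz":0,"roll":0},
    {"claw":0,"dx":0,"dy":0,"dz":0,"roll":0},
    {"claw":0,"dx":-1,"dy":0,"dz":0,"roll":0},
    {"claw":0,"dx":-3,"dy":0,"dz":0,"roll":0},
    {"claw":0,"dx":-6,"dy":0,"dz":0,"roll":0},
  ],
)

```text
time_s: 12.8
ee_pos: [0.4397, 0.1262, 0.083]
eef_rot: [-1.504, 0.988, 1.511]
ft_force: [0.4, -0.4, -0.7]
width: 0.004
```

Call:
send_rows(
  targets=[
    {"claw":0,"dx":-5,"dy":0,"dz":0,"roll":0},
    {"claw":0,"dx":-10,"dy":0,"dz":0,"roll":0},
    {"claw":0,"dx":-15,"dy":0,"dz":0,"roll":0},
    {"claw":0,"dx":-20,"dy":0,"dz":0,"roll":0},
    {"claw":0,"dx":-20,"dy":0,"dz":0,"roll":0},
  ],
)

```text
time_s: 13.3
ee_pos: [0.4448, 0.1269, 0.2927]
eef_rot: [-1.514, 0.974, 1.494]
ft_force: [-1.3, -0.6, 0.2]
width: -0.001
```

Call:
send_rows(
  targets=[
    {"claw":0,"dx":0,"dy":0,"dz":0,"roll":0},
    {"claw":0,"dx":0,"dy":0,"dz":0,"roll":0},
    {"claw":0,"dx":0,"dy":0,"dz":0,"roll":0},
  ],
)

```text
time_s: 13.6
ee_pos: [0.4407, 0.1263, 0.282]
eef_rot: [-1.505, 0.987, 1.51]
ft_force: [-0.0, -0.0, 0.2]
width: -0.001
```

```bash
python3 - <<'E'
from h import *
from cell import bot
import cv2
plan((-.16,0,.032),'y')
b=bot.snapshot("side")["color"][:,:,::-1]
a=bot.snapshot("wrist")["color"][:,:,::-1]
x=cv2.resize(b[150:310,250:430],(450,400),interpolation=cv2.INTER_CUBIC);y=cv2.resize(a,(350,400)[:1]+(262,))
im=np.zeros((400,800,3),np.uint8);im[:,:450]=x;im[:262,450:]=y
cv2.imwrite("pics/f.png",im)
E
```

```text
t 13.6 tcp [0.4407 0.1263 0.282 ] bal [-1.616e-01  1.000e-04  2.820e-01] F [-0.02 -0.01  0.16] w -0.001 q [ 0.13 -0.1   0.06  1.73  0.   -0.28]
 shift [25.   -0.26 -0.04] roll -0.006  bal-x in tool [-0.004 -1.     0.006]
```

View pics/f.png

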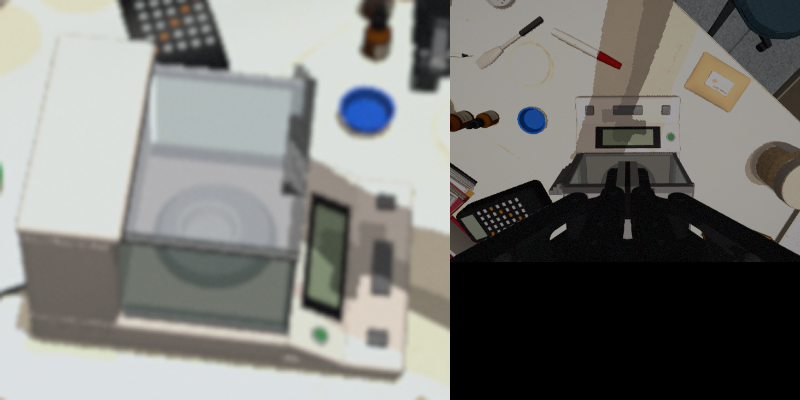

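Both lips sit at the front edge, the keys look up, the dish is on the pan and the bystanders are in place. Handing in.

```bash
python3 -c "
from cell import bot
print(bot.job_done())"
```

```text
the job is handed in; nothing more can be done
None
```

I drew both doors shut with the closed fingertip behind their lips, pressed the tare key, and handed the job in at about 13.7 s of the 51 s allowed. No verdict was reported.

- **Top door:** it moved at about 1–2 N and met its stop at 13 N, with the fingertip at balance x ≈ -0.053.
- **Side door:** it moved at about 1–2 N and met its stop at 11 N, at the same x as the top door.
- **Tare key:** I pressed it until it bottomed at about 16 N, with the tip at z 0.0277 (key fully down is 0.028). I held it about 0.3 s, then lifted clear.

In the last pictures both lips stand at the front, the keys look released and the dish is on its pan. The jar, packet and marker look untouched; the rack was not in the last views. The measured force was about zero and the arm was clear.

One check disagreed: the first pose fit from the fixed cameras left errors of up to about 4 px. I corrected it by about 5 mm from the wrist view. Door openings and key travel can't be read directly, so "shut" and "released" rest on the forces, positions and pictures.

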